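# Third hand: hold a spice tray against the riser's back rail for clipping

### The arm

A 7-joint arm with a two-finger parallel gripper is mounted at the origin on the work surface. World frame = base frame: x ahead of the robot, y to its left, z up, the work surface at z = 0. Lengths are in m, angles in rad, forces in N, time in s.
With the tool pointing down it reaches from about 0.4 to 0.85 m from the base axis. Payload 4.5 kg.
Tool frame: the origin (TCP) lies midway between the tips of the shut fingers; the grasp point (between the pads) lies 19 mm behind it; z points along the fingers, y is the direction in which the jaws open and shut (so a half turn about z gives the same grasp; the last joint's range is limited). The gripper opens to 88 mm and grips with 3 to 60 N. Pads are 18 mm wide; open, the fingers measure 123 mm over their backs; the gripper's body (75 mm by 187 mm) begins 45 mm behind the grasp point.
Start: joints at [1.227, 0.689, -0.195, 1.565, 0.157, 0.902, -0.215], TCP at [0.231, -0.581, 0.239] pointing down, gripper open.
Joint ranges: [-3.01, 3.01], [-0.46, 2.08], [-1.47, 1.51], [0.13, 2.56], [-1, 4.14], [0.04, 2.09], [-2.66, 2.66]. Speed limits (rad/s): [2.57, 2.57, 3.14, 3.14, 3.14, 3.14, 3.14].

### API

Orientations are given as a unit quaternion [x, y, z, w].
In Python, from plant import r gives the robot as it stands. The module is installed in compiled form; this text tells all that it offers.
- The arm moves only by the tool carry_out, never from a script. Its argument "commands" is a list of rows, each a list of 6 numbers: the shift along the tool's x, y, z in m, then the turn, a rotation vector about the tool's x, y, z in degrees. In form: [[dx, dy, dz, wx, wy, wz], ...]. A call has 1 to 12 rows; each row is the pose to reach, as a shift and turn from the pose commanded when the call began, along the tool's axes at that moment; what a row does not reach only later rows make up. A row lasts 1/10 s, in which the tool goes at most 50 mm and 8.59 degrees, less where a joint would pass 70% of its speed; a pose out of reach is approached as far as the arm can. A call with a gripper value outside its range is refused whole. "fingers" is the closure in counts, from 0 (fully open) to 255 (shut), set as the call begins (left out, the last holds). The fingers move at their own pace and stop on an object; "grip_force" is the grip in N (left out, the last holds). Time passes only in rows, so rows that repeat a pose let the fingers close. It gives the time, the measured TCP pose, the force and the opening at its end, in the units of the state.
- r.get_state(): the state, without advancing time (a new reading comes with each control period).
- r.snapshot(name): name is "side" or "top" or "wrist"; returns a dict with "img" (400x640x3 uint8, blue, green, red), "intrinsics" (3x3 intrinsics, pixels), "extrinsics" (4x4, takes a point from camera to world coordinates); the wrist camera has in their place "tool_from_camera" (4x4, takes a point from camera to tool coordinates, whose origin is the TCP and whose axes are the flange's). Camera axes: x right, y down, z forward; pixel columns grow to the right and rows downward; lengths in m; the calibration is good to about 2 mm. The wrist camera is an equidistant fisheye: a pixel r from the principal point sees the ray r / f radians off the axis. A picture is of the moment at which its call begins: read the wrist's pose just before it. There is no depth.
- r.finish_job(): hands the job in, once; it reports no verdict.
Trained networks look in a picture, given as the dict that the camera call returned (one of the last four; its "shot" number tells which), for a name from the list of things; names that differ only in an ending like _2 or _b are one class to them, and where a whole thing is asked for, a point or a joint stands for the part that bears it (a point fixed in the world has none). Each returns a list of dicts, best first, with "p" (0 to 1); they miss things now and then, are a little off and sometimes report something else, mostly with a low value. They report only what shows in the picture. A call takes as long as a camera call.
- r.spot_in(picture, label): "xyz" ([x, y, z] in m, in world coordinates, good to about 4 mm: the middle of the surface that is visible of it).
- r.spot_point(picture, label): "xyz" ([x, y, z] in m, in world coordinates, good to about 4 mm: a listed point, or the origin of a listed thing).
The state is a dict: "clock": time; "q": joint angles; "qd": joint speeds; "joint_torque": joint torques, N m; "tool_pos": TCP position; "eef_rot": TCP orientation; "contact_force": force on the tool from outside, world axes, zero at the start; "moment": the same for the moment, N m; "opening": opening from 0.0 (shut) to 1.0 (fully open).
Only numpy, scipy, OpenCV 4.12 (cv2) and the standard library are available. Lean on these libraries where they do the work, as an engineer would, in place of code of your own. Each camera call takes 0.05 s, during which the arm holds its last target.

### The job

Lift the top spice tray off the pile of three, set it down (not dropped) flat on the clear riser with one short end square against the two red rubber bumpers of the aluminium back rail, centred on the pair, and keep pushing it gently onto them with a steady force of about 10 N (not under 5, not over 15) so that I can slip the steel clip over tray and rail. Hold that push for at least two seconds and finish while you are still holding the tray pressed: do not let go or back off. Leave the other two trays and the things standing about where they are.

Things in the scene. Friction and masses are not known exactly. Their poses are not given: they have to be found in the camera images.
- tray_top: Top one of a pile of three alike white rigid stacking trays, cork-lined, open on top: 126 mm long (its x), 54 wide (y), 38 high, about 0.16 kg. Plain upright walls 3 mm thick from 4 mm above the underside to the rim, both ends alike. A foot under it (117 x 45 mm) drops loosely 4 mm into the tray below; pile pitch 34 mm. Origin: centre of the underside, z up. Grip it across its width, from above.
- tray_mid: The middle tray of the pile, the same as tray_top, 34 mm lower, loose; stays. Origin: centre of its underside.
- tray_low: The bottom tray of the pile, the same, standing loose on the shelf top (z = 0); stays. Origin: centre of its underside.
- riser: Clear acrylic riser, stuck to the shelf top: deck 220 mm (its x) x 270 mm (its y), 6 mm thick, top 70 mm above the shelf, on two side legs; the rail runs along its +x (far) edge. Origin: under its centre at shelf level, z up, x towards the rail. Polished: trays slide on it with little drag (friction about 0.2), which grows if a tray is borne down on it.
- rail: Aluminium angle on the deck's far edge, 250 mm long (its y), 36 high, 3 thick; axes as the riser. Origin: middle of its foot, deck level. On its front (-x) face two soft red rubber bumpers, 12 mm across, 6 mm proud, centres 20 mm above the deck, at y = +6 and +34 mm. Each yields like a spring, 1.5 N per mm (both together 3 N per mm: 10 N squeezes them 3.3 mm), up to 5.5 mm. Red stem heads show on the back.
- stop (a point): The point midway between the front faces of the two unsqueezed bumpers in x and y, at the height of the deck's top. Axes as the rail: x points into the rail (the direction to push), y along it, z up. A tray well placed and just touching has its origin 63 mm to -x of this point, its long axis along x.
- pepper_mill: Aluminium pepper mill with a twist top, 50 mm across, 121 mm high, standing on the shelf top beyond the work; stays. Origin: centre of its underside.
- ramekin: Small glass ramekin with a pink silicone lid on it, 72 mm across the lid, 51 mm high in all, standing on the riser's deck; stays. Origin: centre of its underside.
- chopstick_rest: Green ceramic chopstick rest, 52 x 16 x 12 mm, on the riser's deck; stays. Origin: centre of its underside.
- clip: Steel bulldog clip, about 50 x 36 x 16 mm with its wire handles, lying on the riser's deck, to be used later by the person; stays. Origin: middle of its underside plate.

How it is judged:
By the outcome, as a careful person would: the job done as asked, in the order asked, and still so for the second after the job is handed in, while the arm keeps its last pose, push and grip.
It also fails if it takes over 54 s, if anything falls off the work surface, if the arm or the gripper's body presses on something with over 40 N, if the wrist force passes 120 N, or if a joint passes its speed limit or range.

## Working session

There is one attempt and no reset: what is moved stays moved. The work goes in short steps, Python scripts to look and compute and a tool call to move; the robot and the scene stay as the last step left them, time stands still between calls to the robot, and variables do not carry over. Pictures are saved under pics/ and viewed, and the job is handed in when it is done.

Besides the shell and the picture viewer there is one more tool, called after "Emit:" by a JSON object that holds its "method" and its "body", one argument or row to a line. carry_out: Moves the arm, as the interface text tells. Its arguments: {"type":"object","properties":{"commands":{"type":"array","items":{"type":"array","items":{"type":"number"}}},"fingers":{"type":"number"},"grip_force":{"type":"number"}},"required":["commands"]}

```bash
mkdir -p pics; cat > h.py <<'E'
import numpy as np, cv2
from plant import r
from scipy.spatial.transform import Rotation as R
def snap(n,f):
    s=r.snapshot(n); cv2.imwrite('pics/'+f,s['img']); return s
E
python3 - <<'E'
from h import *
s=r.get_state()
for k,v in s.items(): print(k,np.round(v,3))
names="tray_top tray_mid tray_low riser rail stop pepper_mill ramekin chopstick_rest clip".split()
for c in ("side","top"):
    p=snap(c,c+'0.png'); print(c,np.round(p['intrinsics'],1).tolist(),np.round(p['extrinsics'],3).tolist())
    for n in names:
        for f in ("spot_in","spot_point"):
            try:
                o=getattr(r,f)(p,n); print(n,f,[(np.round(d['xyz'],3).tolist(),round(d['p'],2)) for d in o[:3]])
            except Exception as e: print(n,f,e)
print(r.get_state()['clock'])
E
```

```text
clock 0.0
q [ 1.227  0.69  -0.195  1.566  0.157  0.903 -0.215]
qd [-0.001  0.001  0.001  0.001 -0.    -0.     0.   ]
joint_torque [ 0.0000e+00 -5.2756e+01 -1.2670e+00 -1.5343e+01 -5.3000e-02  7.0000e-03
  0.0000e+00]
tool_pos [ 0.23  -0.58   0.238]
eef_rot [ 0.982  0.188 -0.    -0.001]
contact_force [-0.628 -0.404  0.149]
moment [ 0.003  0.004 -0.041]
opening 1.001
side [[369.9, 0.0, 313.4], [0.0, 369.9, 204.1], [0.0, 0.0, 1.0]] [[-0.968, -0.171, 0.185, 0.431], [-0.252, 0.616, -0.746, 0.696], [0.014, -0.769, -0.639, 0.677], [0.0, 0.0, 0.0, 1.0]]
tray_top spot_in [([0.518, 0.192, 0.086], 0.79)]
tray_top spot_point [([0.52, 0.191, 0.068], 0.73)]
tray_mid spot_in [([0.514, 0.221, 0.058], 0.89)]
tray_mid spot_point [([0.519, 0.193, 0.033], 0.61)]
tray_low spot_in [([0.513, 0.218, 0.022], 0.56)]
tray_low spot_point [([0.518, 0.197, 0.002], 0.59)]
riser spot_in [([0.558, -0.148, 0.066], 0.94)]
riser spot_point [([0.567, -0.224, -0.002], 0.65)]
rail spot_in [([0.662, -0.167, 0.071], 0.56), ([0.765, 0.069, 0.066], 0.41)]
rail spot_point [([0.668, -0.198, 0.065], 0.65)]
stop spot_in [([0.659,
[... 1183 characters left out ...]
rail spot_in [([0.666, -0.198, 0.076], 0.7)]
rail spot_point [([0.662, -0.207, 0.072], 0.72), ([0.51, -0.312, 0.069], 0.43)]
stop spot_in [([0.667, -0.198, 0.069], 0.56)]
stop spot_point [([0.651, -0.188, 0.069], 0.9)]
pepper_mill spot_in [([0.764, 0.051, 0.098], 0.88)]
pepper_mill spot_point [([0.772, 0.055, -0.0], 0.91)]
ramekin spot_in [([0.599, -0.308, 0.119], 0.56)]
ramekin spot_point [([0.604, -0.311, 0.071], 0.95), ([0.567, -0.225, 0.001], 0.2)]
chopstick_rest spot_in [([0.513, -0.31, 0.073], 0.76)]
chopstick_rest spot_point [([0.509, -0.312, 0.068], 0.77)]
clip spot_in [([0.494, -0.128, 0.078], 0.62), ([0.663, -0.194, 0.07], 0.42)]
clip spot_point [([0.498, -0.129, 0.073], 0.88)]
2.1
```

```bash
python3 - <<'E'
import cv2
t=cv2.imread('pics/top0.png')
cv2.imwrite('pics/topA.png',cv2.resize(t[60:300,180:500],None,fx=2.5,fy=2.5,interpolation=cv2.INTER_CUBIC)[:600,:800])
E
```

```text
(no output)
```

View pics/top0.png

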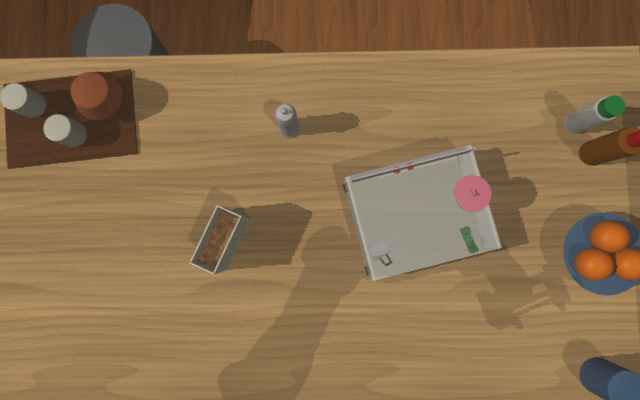

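View pics/side0.png

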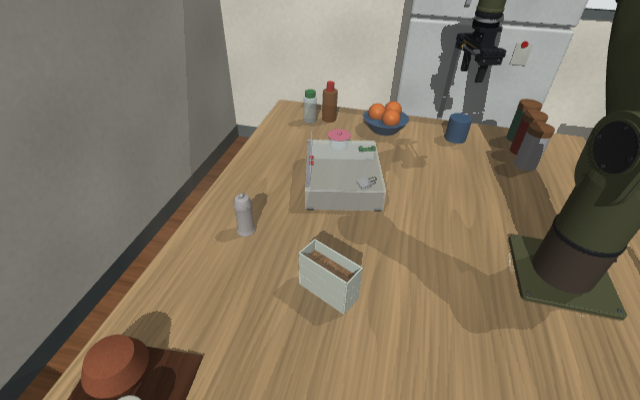

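The top view shows the pile around (218,240), and the riser around (420,215) with its rail along the upper edge and red bumpers near (403,168). The clip is at (380,250), the ramekin at (473,193), and the rest at (468,239). Next I'll zoom in on the edges.

```bash
python3 - <<'E'
import cv2
t=cv2.imread('pics/top0.png')
cv2.imwrite('pics/topB.png',cv2.resize(t[190:290,170:270],None,fx=6,fy=6,interpolation=cv2.INTER_CUBIC))
cv2.imwrite('pics/topC.png',cv2.resize(t[140:290,335:510],None,fx=4,fy=4,interpolation=cv2.INTER_CUBIC))
E
```

```text
(no output)
```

View pics/topB.png

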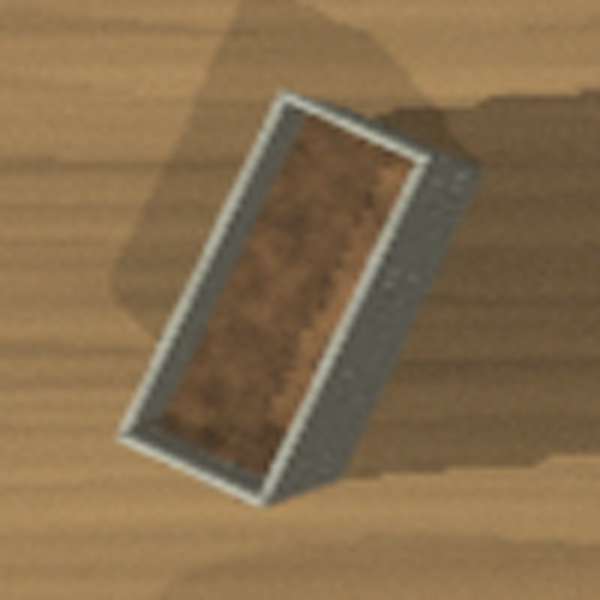

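View pics/topC.png

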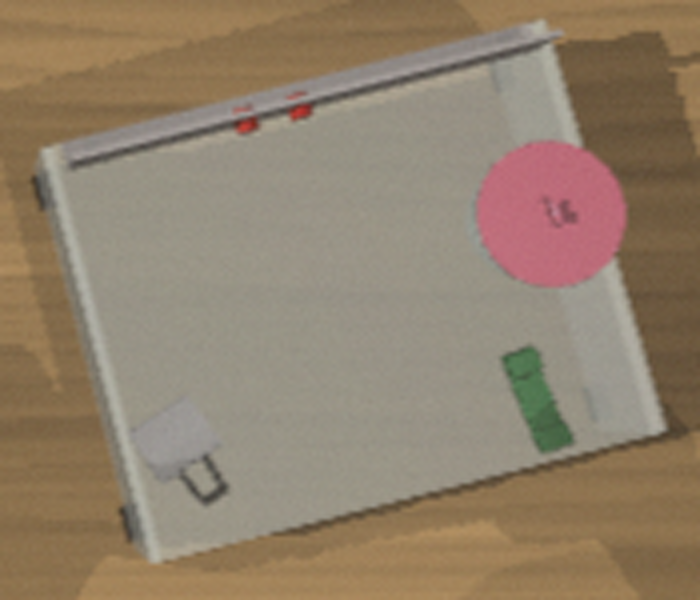

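The top-tray rim corners and the deck's outline are clear. I'll turn these pixels into positions on the planes of known height.

```bash
cat >> h.py <<'E'
Kt=None
def ray(s,px,z):
    K=s['intrinsics'];T=np.array(s['extrinsics']);px=np.atleast_2d(px).astype(float)
    d=np.c_[(px[:,0]-K[0,2])/K[0,0],(px[:,1]-K[1,2])/K[1,1],np.ones(len(px))]@T[:3,:3].T
    return T[:3,3]+d*((z-T[2,3])/d[:,2])[:,None]
E
python3 - <<'E'
from h import *
s=r.snapshot('top')
B=np.array([(284,92),(430,157),(264,503),(122,434)])/6+[170,190]-0.4
w=ray(s,B,.106);print(w.round(4).tolist(), w.mean(0).round(4))
e=[w[0]-w[3],w[1]-w[2],w[1]-w[0],w[2]-w[3]]
for v in e: print(np.linalg.norm(v).round(4),np.degrees(np.arctan2(v[1],v[0])).round(2))
C=np.array([(155,560),(665,432),(45,150)])/4+[335,140]-0.4
w=ray(s,C,.07);print(w.round(4).tolist())
for v in (w[1]-w[0],w[2]-w[0]):print(np.linalg.norm(v).round(4),np.degrees(np.arctan2(v[1],v[0])).round(2))
b=ray(s,np.array([(247,125),(300,112)])/4+[335,140]-.4,.093);print(b.round(4).tolist()); v=b[1]-b[0];print(np.linalg.norm(v),np.degrees(np.arctan2(v[1],v[0])))
# rail top lower edge
w=ray(s,np.array([(70,165),(550,40)])/4+[335,140]-.4,.106);v=w[1]-w[0];print(w.round(4).tolist(),np.linalg.norm(v),np.degrees(np.arctan2(v[1],v[0])))
# project model check for stop (0.651,-0.188), angle
E
```

```text
[[0.5861, 0.1902, 0.106], [0.564, 0.1418, 0.106], [0.452, 0.1955, 0.106], [0.4747, 0.2424, 0.106]] [0.5192 0.1925 0.106 ]
0.123 -25.09
0.1243 -25.63
0.0532 -114.47
0.052 -115.88
[[0.4333, -0.1199, 0.07], [0.495, -0.379, 0.07], [0.6435, -0.0679, 0.07]]
0.2664 -76.6
0.2166 13.87
[[0.6513, -0.168, 0.093], [0.6575, -0.1947, 0.093]]
0.027420879635173638 -76.89398251387799
[[0.6305, -0.0778, 0.106], [0.6895, -0.3158, 0.106]] 0.24522843322543636 -76.07391579354643
```

The rim gives the tray centre at (0.520, 0.193), yaw about −25.2°. The rail yaw is about 13.6°, and both agree with the networks. Next I'll compute the move to above the pile.

```bash
cat >> h.py <<'E'
def plan(pos,yaw):
    s=r.get_state();p=np.array(s['tool_pos']);Q=R.from_quat(s['eef_rot'])
    y=np.radians(yaw);X=np.array([np.cos(y),np.sin(y),0]);Z=np.array([0,0,-1.]);Y=np.cross(Z,X)
    T=R.from_matrix(np.c_[X,Y,Z])
    d=Q.inv().apply(np.array(pos)-p);w=(Q.inv()*T).as_rotvec(degrees=True)
    print('t',round(s['clock'],2),'p',p.round(4),'yaw',round(float(np.degrees(np.arctan2(Q.as_matrix()[1,0],Q.as_matrix()[0,0]))),2),'tilt z',Q.as_matrix()[:,2].round(4),'F',np.round(s['contact_force'],2),'q',np.round(s['q'],2),'op',round(s['opening'],3))
    print('row',d.round(4).tolist(),w.round(2).tolist())
E
python3 -c "
from h import *
plan([.519,.193,.18],154.8)"
```

```text
t 2.15 p [ 0.2306 -0.5809  0.2387] yaw 21.65 tilt z [ 0.e+00 -1.e-04 -1.e+00] F [-0.33  0.03 -1.27] q [ 1.23  0.69 -0.19  1.57  0.16  0.9  -0.22] op 1.002
row [0.5536, -0.613, 0.0587] [0.0, 0.0, -133.15]
```

Emit:
{"method": "carry_out", "body": {
  "commands": [
    [0.5535,-0.613,0.0587,0,0,-133.15],
    [0.5535,-0.613,0.0587,0,0,-133.15],
    [0.5535,-0.613,0.0587,0,0,-133.15],
    [0.5535,-0.613,0.0587,0,0,-133.15],
    [0.5535,-0.613,0.0587,0,0,-133.15],
    [0.5535,-0.613,0.0587,0,0,-133.15],
    [0.5535,-0.613,0.0587,0,0,-133.15],
    [0.5535,-0.613,0.0587,0,0,-133.15],
    [0.5535,-0.613,0.0587,0,0,-133.15],
    [0.5535,-0.613,0.0587,0,0,-133.15],
    [0.5535,-0.613,0.0587,0,0,-133.15],
    [0.5535,-0.613,0.0587,0,0,-133.15]
  ],
  "fingers": 0,
  "grip_force": 35
}}

```text
clock: 3.35
tool_pos: [0.4403, -0.0183, 0.1963]
eef_rot: [0.461, 0.887, 0.0, 0.001]
contact_force: [1.5, -1.8, -0.1]
opening: 0.999
```

```bash
python3 -c "
from h import *
plan([.519,.193,.18],154.8)"
```

```text
t 3.35 p [ 0.4403 -0.0183  0.1963] yaw 125.11 tilt z [ 9.e-04 -5.e-04 -1.e+00] F [ 1.5  -1.83 -0.12] q [ 0.32  0.58 -0.59  2.13  0.59  0.59 -0.08] op 0.999
row [0.1275, 0.1859, 0.0163] [0.01, 0.06, -29.69]
```

Emit:
{"method": "carry_out", "body": {
  "commands": [
    [0.1275,0.186,0.0163,0,0,-29.7],
    [0.1275,0.186,0.0163,0,0,-29.7],
    [0.1275,0.186,0.0163,0,0,-29.7],
    [0.1275,0.186,0.0163,0,0,-29.7],
    [0.1275,0.186,0.0163,0,0,-29.7],
    [0.1275,0.186,0.0163,0,0,-29.7],
    [0.1275,0.186,0.0163,0,0,-29.7],
    [0.1275,0.186,0.0163,0,0,-29.7]
  ]
}}

```text
clock: 4.15
tool_pos: [0.5193, 0.1887, 0.1797]
eef_rot: [0.222, 0.975, -0.001, -0.0]
contact_force: [-0.0, -0.1, 0.1]
opening: 0.999
```

```bash
python3 -c "
from h import *
plan([.519,.193,.10],154.8)
s=snap('wrist','w1.png');print(s['intrinsics'],np.round(s['tool_from_camera'],3).tolist())
print(r.spot_point(s,'tray_top'),r.spot_point(s,'stop'))
t=snap('top','t1.png');print(r.spot_point(t,'tray_top'))
"
```

```text
t 4.15 p [0.5193 0.1887 0.1797] yaw 154.38 tilt z [-6.0e-04 -2.2e-03 -1.0e+00] F [-0.03 -0.1   0.13] q [-0.03  0.76 -0.7   1.83  0.66  0.81  0.05] op 0.999
row [0.0022, 0.0039, 0.0797] [-0.13, 0.02, -0.42]
[[309.70691629   0.         322.52767752]
 [  0.         309.70691629 202.16159331]
 [  0.           0.           1.        ]] [[0.0, -0.955, -0.296, 0.076], [1.0, 0.0, -0.0, -0.001], [0.0, -0.296, 0.955, -0.145], [0.0, 0.0, 0.0, 1.0]]
[] []
[{'xyz': [0.5184, 0.1953, 0.0702], 'p': 0.98}]
```

View pics/w1.png

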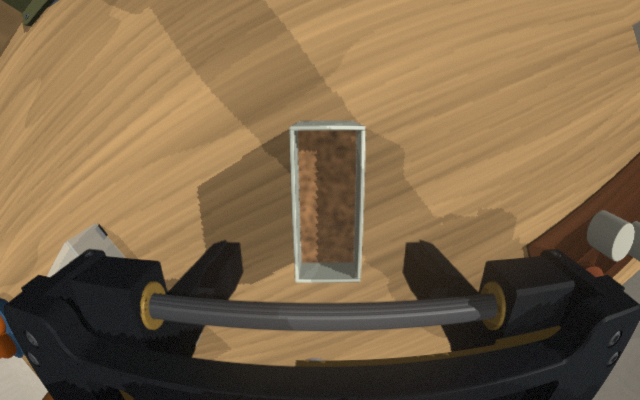

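The wrist view shows the tray between the fingers. Its rim corners are near (291,127), (364,127), (360,281) and (297,281). I'll turn those into tool offsets.

```bash
cat >> h.py <<'E'
KW=np.array([[309.70691629,0,322.52767752],[0,309.70691629,202.16159331],[0,0,1]])
TW=None
def wray(snapd,px,z,pos,quat):
    K=snapd['intrinsics'];T=np.array(snapd['tool_from_camera']);px=np.atleast_2d(px).astype(float)
    u=px-[K[0,2],K[1,2]];rr=np.linalg.norm(u,axis=1);th=rr/K[0,0]
    d=np.c_[u/rr[:,None]*np.sin(th)[:,None],np.cos(th)]
    Q=R.from_quat(quat); o=Q.apply(T[:3,3])+pos; d=Q.apply(d@T[:3,:3].T)
    return o+d*((z-o[2])/d[:,2])[:,None]
E
python3 - <<'E'
from h import *
im=cv2.imread('pics/w1.png')
cv2.imwrite('pics/w1z.png',cv2.resize(im[110:300,270:390],None,fx=3,fy=3,interpolation=cv2.INTER_CUBIC))
st=r.get_state();s=r.snapshot('wrist')
w=wray(s,[(291.5,127),(364.5,127),(360.5,280.5),(297,281)],.106,st['tool_pos'],st['eef_rot'])
print(st['tool_pos'],w.round(4).tolist(),w.mean(0))
for a,b in ((0,3),(1,2),(1,0),(2,3)):
    v=w[a]-w[b];print(np.linalg.norm(v),np.degrees(np.arctan2(v[1],v[0])))
E
```

```text
[0.51960043 0.18964381 0.18001341] [[0.4523, 0.1962, 0.106], [0.4744, 0.2427, 0.106], [0.5867, 0.191, 0.106], [0.5643, 0.1434, 0.106]] [0.51942576 0.19331355 0.106     ]
0.12378254902278571 154.76585975044506
0.12363963987788157 155.24994906950752
0.05154837887056486 64.58022644334257
0.052592725019095767 64.74440917970963
```

View pics/w1z.png

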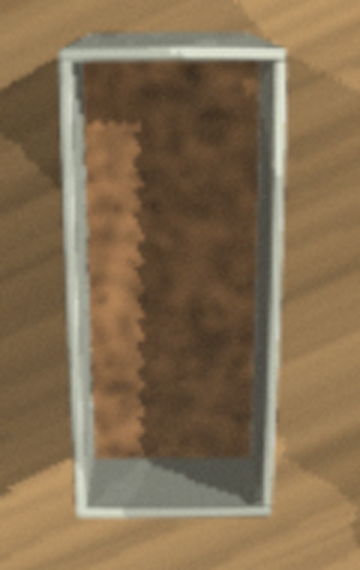

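The wrist view agrees: centre (0.5195, 0.1933), yaw 154.9°. I'll descend to TCP z = 0.077, which keeps the tips 5 mm above the middle tray's rim at 0.072.

```bash
python3 -c "
from h import *
plan([.5195,.1933,.077],154.9)"
```

```text
t 4.45 p [0.5196 0.1899 0.18  ] yaw 154.42 tilt z [ 2.e-04 -4.e-04 -1.e+00] F [-0.27 -0.15  0.28] q [-0.03  0.76 -0.7   1.83  0.66  0.81  0.05] op 1.002
row [0.0016, 0.003, 0.103] [-0.02, 0.02, -0.48]
```

Emit:
{"method": "carry_out", "body": {
  "commands": [
    [0.0016,0.003,0.03,0,0,-0.5],
    [0.0016,0.003,0.06,0,0,-0.5],
    [0.0016,0.003,0.085,0,0,-0.5],
    [0.0016,0.003,0.1,0,0,-0.5],
    [0.0016,0.003,0.103,0,0,-0.5],
    [0.0016,0.003,0.103,0,0,-0.5],
    [0.0016,0.003,0.103,0,0,-0.5]
  ]
}}

```text
clock: 5.15
tool_pos: [0.5201, 0.1946, 0.0779]
eef_rot: [0.217, 0.976, 0.001, 0.001]
contact_force: [0.1, -0.2, 0.4]
opening: 1.002
```

```bash
python3 -c "
from h import *
plan([.5195,.1933,.077],154.9)"
```

```text
t 5.15 p [0.5201 0.1946 0.0779] yaw 154.97 tilt z [ 0.0017  0.001  -1.    ] F [ 0.08 -0.17  0.41] q [-0.11  0.9  -0.57  1.89  0.83  0.61 -0.09] op 1.002
row [-0.0, -0.0014, 0.0009] [0.09, 0.06, 0.07]
```

Emit:
{"method": "carry_out", "body": {
  "commands": [
    [0,-0.001,0,0,0,0],
    [0,-0.001,0,0,0,0],
    [0,-0.001,0,0,0,0],
    [0,-0.001,0,0,0,0],
    [0,-0.001,0,0,0,0],
    [0,-0.001,0,0,0,0],
    [0,-0.001,0,0,0,0],
    [0,-0.001,0,0,0,0],
    [0,-0.001,0,0,0,0],
    [0,-0.001,0,0,0,0]
  ],
  "fingers": 255,
  "grip_force": 35
}}

```text
clock: 6.15
tool_pos: [0.519, 0.1931, 0.077]
eef_rot: [0.217, 0.976, -0.0, 0.0]
contact_force: [-0.7, -1.1, 5.0]
opening: 0.611
```

```bash
python3 -c "
from h import *
plan([.5195,.1933,.177],154.9)"
```

```text
t 6.15 p [0.519  0.1931 0.077 ] yaw 154.97 tilt z [ 2.e-04 -2.e-04 -1.e+00] F [-0.72 -1.08  4.98] q [-0.11  0.9  -0.57  1.89  0.83  0.61 -0.09] op 0.611
row [-0.0004, 0.0004, -0.1] [-0.01, 0.02, 0.07]
```

The opening is 0.611, i.e. 54 mm, which matches the tray width. Lifting straight up, slowly at first.

Emit:
{"method": "carry_out", "body": {
  "commands": [
    [0,0,-0.003,0,0,0],
    [0,0,-0.008,0,0,0],
    [0,0,-0.015,0,0,0],
    [0,0,-0.025,0,0,0],
    [0,0,-0.045,0,0,0],
    [0,0,-0.07,0,0,0],
    [0,0,-0.09,0,0,0],
    [0,0,-0.1,0,0,0],
    [0,0,-0.1,0,0,0]
  ]
}}

```text
clock: 7.05
tool_pos: [0.5197, 0.1937, 0.1784]
eef_rot: [0.217, 0.976, 0.001, 0.001]
contact_force: [0.6, -0.1, -2.1]
opening: 0.605
```

```bash
python3 -c "
from h import *
s=snap('side','s2.png');t=snap('top','t2.png')
for n in ('tray_mid','tray_low'): print(n,[(d['xyz'],d['p']) for d in r.spot_point(s,n)])
print('stop',r.spot_point(t,'stop'),r.spot_point(t,'rail'))
plan([.6,-.17,.18],193.6)"
```

```text
tray_mid [([0.6536, -0.187, 0.0681], 0.75), ([0.5216, 0.1936, 0.0344], 0.66)]
tray_low [([0.519, 0.1949, 0.0026], 0.87)]
stop [{'xyz': [0.6514, -0.1848, 0.0677], 'p': 0.64}] [{'xyz': [0.6623, -0.2049, 0.0694], 'p': 0.7}]
t 7.35 p [0.5185 0.1929 0.1759] yaw 154.99 tilt z [-1.6e-03 -9.0e-04 -1.0e+00] F [-0.49 -0.18 -2.13] q [-0.03  0.76 -0.7   1.83  0.67  0.8   0.05] op 0.609
row [-0.2273, -0.2944, -0.0039] [-0.06, -0.09, -38.61]
```

View pics/s2.png

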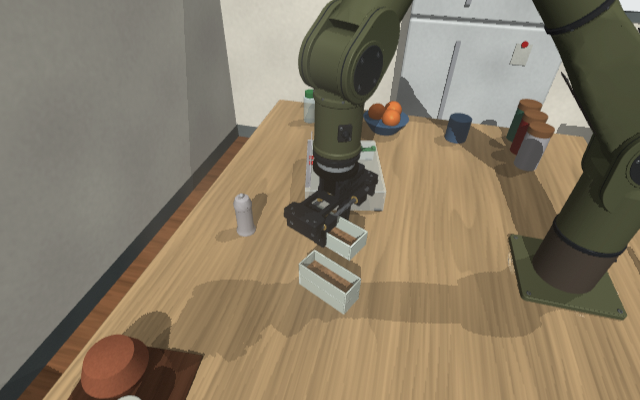

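View pics/t2.png

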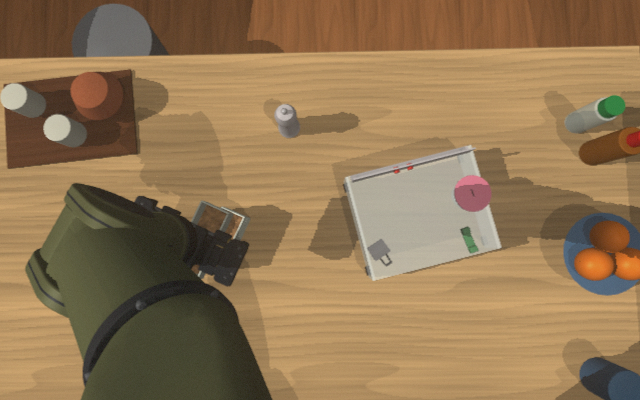

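The tray is in hand and the other two stayed in place. The bumper position needs to be tight, so on the way I'll hold the tray just past the rail, where the wrist camera looks down on the bumpers.

```bash
python3 -c "
from h import *
plan([.737,-.166,.2],193.6)"
```

```text
t 7.35 p [0.5185 0.1929 0.1759] yaw 154.99 tilt z [-1.6e-03 -9.0e-04 -1.0e+00] F [-0.49 -0.18 -2.13] q [-0.03  0.76 -0.7   1.83  0.67  0.8   0.05] op 0.609
row [-0.3497, -0.2328, -0.0241] [-0.06, -0.09, -38.61]
```

Emit:
{"method": "carry_out", "body": {
  "commands": [
    [-0.012,-0.008,-0.01,0,0,-1.5],
    [-0.035,-0.023,-0.02,0,0,-4],
    [-0.07,-0.047,-0.024,0,0,-8],
    [-0.11,-0.073,-0.024,0,0,-12],
    [-0.15,-0.1,-0.024,0,0,-16.5],
    [-0.19,-0.127,-0.024,0,0,-21],
    [-0.23,-0.153,-0.024,0,0,-25.5],
    [-0.27,-0.18,-0.024,0,0,-30],
    [-0.305,-0.203,-0.024,0,0,-34],
    [-0.33,-0.22,-0.024,0,0,-37],
    [-0.345,-0.23,-0.024,0,0,-38.6],
    [-0.35,-0.233,-0.024,0,0,-38.6]
  ]
}}

```text
clock: 8.55
tool_pos: [0.7377, -0.169, 0.199]
eef_rot: [-0.116, 0.993, -0.0, -0.001]
contact_force: [0.4, -0.2, -2.2]
opening: 0.61
```

Emit:
{"method": "carry_out", "body": {
  "commands": [
    [0,0,0,0,0,0],
    [0,0,0,0,0,0],
    [0,0,0,0,0,0]
  ]
}}

```text
clock: 8.85
tool_pos: [0.7372, -0.1639, 0.2011]
eef_rot: [-0.12, 0.993, 0.0, -0.0]
contact_force: [0.2, 0.0, -1.5]
opening: 0.609
```

```bash
python3 -c "
from h import *
plan([.737,-.166,.2],193.6)
s=snap('wrist','w3.png')
print(r.spot_point(s,'stop'),r.spot_point(s,'rail'))
"
```

```text
t 8.85 p [ 0.7372 -0.1639  0.2011] yaw -166.27 tilt z [-5.e-04  6.e-04 -1.e+00] F [ 0.21  0.02 -1.49] q [ 0.49  1.04 -0.9   1.11  0.77  1.31  1.5 ] op 0.609
row [0.0007, -0.0019, 0.0011] [0.04, -0.02, 0.13]
[{'xyz': [0.6511, -0.1849, 0.0707], 'p': 0.59}] [{'xyz': [0.6627, -0.2029, 0.0673], 'p': 0.92}]
```

View pics/w3.png

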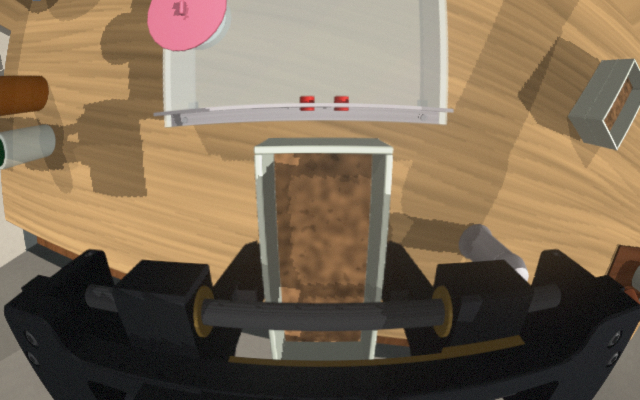

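The wrist view shows the bumpers at (307,102) and (342,102), the rail across row ~112, and the held tray straight with its near end at row ~145. Zooming in.

```bash
python3 -c "
import cv2
i=cv2.imread('pics/w3.png')
cv2.imwrite('pics/w3a.png',cv2.resize(i[80:160,250:400],None,fx=5,fy=5,interpolation=cv2.INTER_CUBIC))
cv2.imwrite('pics/w3b.png',cv2.resize(i[60:140,145:465],None,fx=2.5,fy=5,interpolation=cv2.INTER_CUBIC))
"
```

```text
(no output)
```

View pics/w3a.png

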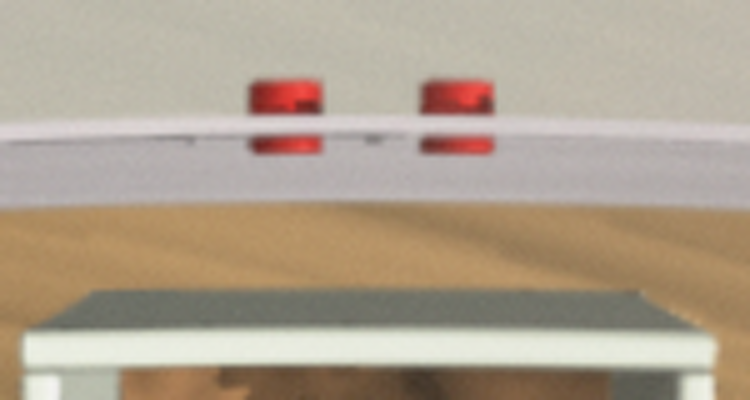

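View pics/w3b.png

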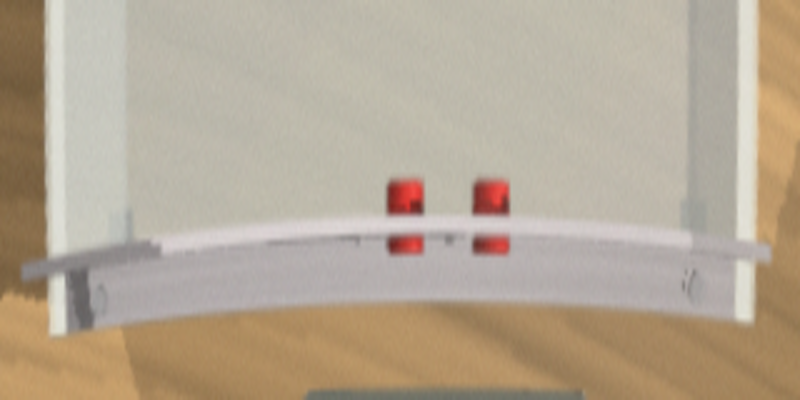

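```bash
python3 - <<'E'
from h import *
st=r.get_state();s=r.snapshot('wrist');P,q=st['tool_pos'],st['eef_rot']
f=lambda a,k,o:(np.array(a)+.5)/k-.5+o
W=lambda px,z:wray(s,px,z,P,q)
def ang(v): return np.degrees(np.arctan2(v[1],v[0]))
b=W(f([(286,80),(457.5,80)],5,[250,80]),.093); v=b[0]-b[1]; print('bump',b.round(4).tolist(),b.mean(0).round(4),np.linalg.norm(v),ang(v))
bb=W(f([(286,120),(457.5,120)],5,[250,80]),.09)
e=W(f([(22,262),(770,242)],[2.5,5],[145,60]),.106); v=e[0]-e[1];print('rail',e.round(4).tolist(),e.mean(0).round(4),np.linalg.norm(v),ang(v))
m=W(f([(161,238),(400,217),(692,234)],[2.5,5],[145,60]),.106);print('railtop',m.round(4).tolist(),ang(m[0]-m[2]))
d=W(f([(48,100),(754,100),(47,5),(745,5)],[2.5,5],[145,60]),.07);print('deck sides',d.round(4).tolist(),ang(d[2]-d[0]),ang(d[3]-d[1]))
# tray in hand: near-end rim corners outer
z=P[2]-.0085+.038
t=W(f([(23,332),(716,332)],5,[250,80]),z);v=t[0]-t[1];print('tray end',t.round(4).tolist(),t.mean(0),np.linalg.norm(v),ang(v))
Q=R.from_quat(q);print('tray end mid in tool',Q.inv().apply(t.mean(0)-P))
print(P,ang(Q.as_matrix()[:,0]))
for a in (13.6,):
  X=np.array([np.cos(np.radians(a)),np.sin(np.radians(a))]);Y=np.array([-X[1],X[0]])
  print('railmid->stop',e.mean(0)[:2]+20e-3*Y-6e-3*X)
E
```

```text
bump [[0.6551, -0.1994, 0.093], [0.6486, -0.1726, 0.093]] [ 0.6518 -0.186   0.093 ] 0.02759926298278414 -76.27729381199403
rail [[0.6915, -0.3251, 0.106], [0.6328, -0.0832, 0.106]] [ 0.6621 -0.2042  0.106 ] 0.24898541265855453 -76.35562904682295
railtop [[0.6796, -0.2738, 0.106], [0.6615, -0.1989, 0.106], [0.6399, -0.1096, 0.106]] -76.4068353822006
deck sides [[0.6629, -0.3405, 0.07], [0.6044, -0.0814, 0.07], [0.6446, -0.3454, 0.07], [0.588, -0.0892, 0.07]] -165.18321213039658 -154.45448477475648
tray end [[0.6822, -0.2066, 0.2307], [0.6697, -0.1552, 0.2307]] [ 0.67598224 -0.18091156  0.2307342 ] 0.052830993063837345 -76.31202176091931
tray end mid in tool [ 0.06347965 -0.00092138 -0.0295025 ]
[ 0.73745171 -0.1650318   0.2012342 ] -166.3437702643701
railmid->stop [ 0.65159843 -0.18613438]
```

The wrist measurement agrees with everything else: stop at (0.6517, −0.186), rail yaw 13.65°, tray straight in hand and 0.9 mm off-centre. I'll hover over the spot 12 mm short of the bumpers.

```bash
python3 -c "
from h import *
plan([.5786,-.2028,.2],193.65)"
```

```text
t 9.05 p [ 0.7375 -0.1653  0.2012] yaw -166.36 tilt z [ 1.e-04 -2.e-04 -1.e+00] F [ 0.04  0.25 -2.38] q [ 0.49  1.04 -0.9   1.11  0.77  1.31  1.5 ] op 0.613
row [0.1633, 0.001, 0.0012] [-0.01, 0.0, -0.01]
```

Emit:
{"method": "carry_out", "body": {
  "commands": [
    [0.01,0,0,0,0,0],
    [0.035,0.001,0,0,0,0],
    [0.07,0.001,0,0,0,0],
    [0.105,0.001,0,0,0,0],
    [0.135,0.001,0,0,0,0],
    [0.155,0.001,0.001,0,0,0],
    [0.163,0.001,0.001,0,0,0],
    [0.163,0.001,0.001,0,0,0],
    [0.163,0.001,0.001,0,0,0],
    [0.163,0.001,0.001,0,0,0],
    [0.163,0.001,0.001,0,0,0]
  ]
}}

```text
clock: 10.15
tool_pos: [0.5799, -0.2025, 0.1999]
eef_rot: [-0.119, 0.993, 0.0, 0.0]
contact_force: [0.2, -0.6, -1.8]
opening: 0.608
```

```bash
python3 -c "
from h import *
plan([.5786,-.2028,.09],193.65)
s=snap('side','s4.png')
plan([.5786,-.2028,.09],193.65)
"
```

```text
t 10.15 p [ 0.5799 -0.2025  0.1999] yaw -166.38 tilt z [ 9.e-04  6.e-04 -1.e+00] F [ 0.17 -0.62 -1.79] q [ 0.74  0.87 -0.94  1.62  0.78  1.07  1.38] op 0.608
row [0.0015, -0.0001, 0.1099] [0.02, 0.06, -0.03]
t 10.2 p [ 0.5797 -0.2026  0.1998] yaw -166.38 tilt z [ 6.e-04  5.e-04 -1.e+00] F [ 0.89 -0.91 -1.23] q [ 0.74  0.87 -0.94  1.62  0.78  1.07  1.38] op 0.608
row [0.0012, 0.0, 0.1098] [0.02, 0.04, -0.03]
```

View pics/s4.png

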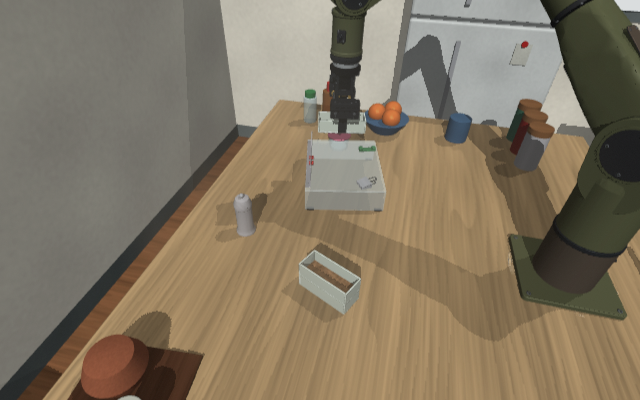

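The tray hovers above the deck, clear of the ramekin and clip. Descending to z ≈ 0.088, then slowly to contact.

Emit:
{"method": "carry_out", "body": {
  "commands": [
    [0.001,0,0.02,0,0,0],
    [0.001,0,0.05,0,0,0],
    [0.001,0,0.08,0,0,0],
    [0.001,0,0.1,0,0,0],
    [0.001,0,0.109,0,0,0],
    [0.001,0,0.112,0,0,0],
    [0.001,0,0.112,0,0,0],
    [0.001,0,0.112,0,0,0],
    [0.001,0,0.112,0,0,0],
    [0.001,0,0.112,0,0,0]
  ]
}}

```text
clock: 11.2
tool_pos: [0.5784, -0.2036, 0.0887]
eef_rot: [-0.118, 0.993, -0.0, 0.001]
contact_force: [0.8, 0.1, -1.7]
opening: 0.61
```

```bash
python3 -c "
from h import *
s=snap('side','s5.png'); t=snap('top','t5.png')
plan([.5786,-.2028,.079],193.65)
cv2.imwrite('pics/s5z.png',cv2.resize(s['img'][90:220,290:400],None,fx=4.5,fy=4.5,interpolation=cv2.INTER_CUBIC))
"
```

```text
t 11.3 p [ 0.5781 -0.2036  0.0883] yaw -166.43 tilt z [ 7.e-04 -3.e-04 -1.e+00] F [-0.25  0.5  -2.12] q [ 0.7   1.01 -0.84  1.7   0.94  0.89  1.26] op 0.61
row [-0.0006, 0.0007, 0.0093] [-0.03, 0.03, -0.08]
```

View pics/s5z.png

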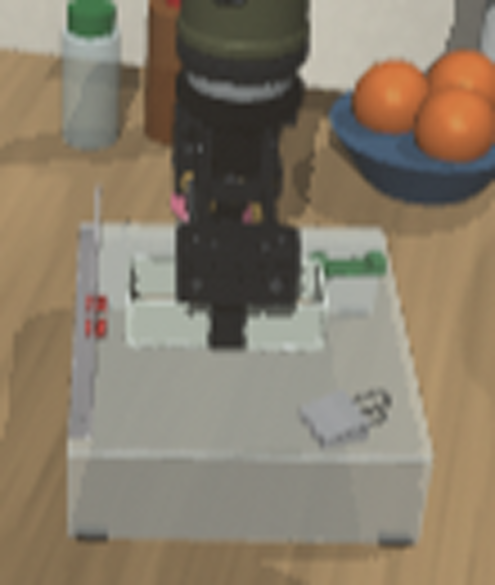

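The tray hangs about 10 mm above the deck, short of the bumpers and clear of everything. Lowering in small steps.

Emit:
{"method": "carry_out", "body": {
  "commands": [
    [0,0,0.002,0,0,0],
    [0,0.0005,0.004,0,0,0],
    [0,0.0005,0.006,0,0,0],
    [0,0.0005,0.0075,0,0,0],
    [0,0.0005,0.0085,0,0,0],
    [0,0.0005,0.0085,0,0,0],
    [0,0.0005,0.0085,0,0,0]
  ]
}}

```text
clock: 12.0
tool_pos: [0.5779, -0.203, 0.0794]
eef_rot: [-0.118, 0.993, -0.0, 0.0]
contact_force: [-0.4, 1.2, -1.8]
opening: 0.606
```

Emit:
{"method": "carry_out", "body": {
  "commands": [
    [0,0,0.0005,0,0,0],
    [0,0,0.0005,0,0,0],
    [0,0,0.0005,0,0,0]
  ]
}}

```text
clock: 12.3
tool_pos: [0.578, -0.203, 0.0791]
eef_rot: [-0.118, 0.993, -0.0, 0.0]
contact_force: [-0.6, -0.1, -0.9]
opening: 0.609
```

Emit:
{"method": "carry_out", "body": {
  "commands": [
    [0,0,0.0005,0,0,0],
    [0,0,0.0005,0,0,0],
    [0,0,0.0005,0,0,0]
  ]
}}

```text
clock: 12.6
tool_pos: [0.5781, -0.2029, 0.079]
eef_rot: [-0.118, 0.993, -0.0, 0.0]
contact_force: [-1.0, 0.9, 5.0]
opening: 0.61
```

```bash
cat >> h.py <<'E'
def force(n=10):
    F=[];P=[];M=[]
    for _ in range(n):
        r.snapshot('top'); s=r.get_state(); F.append(s['contact_force']);P.append(s['tool_pos']);M.append(s['moment'])
    F=np.mean(F,0);P=np.mean(P,0);a=np.radians(13.65);X=np.array([np.cos(a),np.sin(a),0]);Y=np.array([-X[1],X[0],0])
    d=P-np.array([.6517,-.186,.07]);print('t',s['clock'],'Frail x,y,z',np.round([F@X,F@Y,F[2]],2),'P rel stop',np.round([d@X,d@Y,d[2]],4),'M',np.mean(M,0).round(2),'op',s['opening'])
E
python3 -c "
from h import *
force(8);plan([.5903,-.2,.079],193.65)"
```

```text
t 13.0 Frail x,y,z [-1.48 -0.07  5.52] P rel stop [-0.0755  0.0009  0.009 ] M [0.15 0.22 0.02] op 0.6098935989793544
t 13.0 p [ 0.5781 -0.203   0.079 ] yaw -166.42 tilt z [ 8.e-04 -3.e-04 -1.e+00] F [-1.75 -0.7   5.87] q [ 0.7   1.02 -0.83  1.7   0.95  0.88  1.25] op 0.61
row [-0.0125, 0.0, 0.0001] [-0.03, 0.04, -0.07]
```

The tray is down: Fz went from −2 to +5.5 N and the height fits the deck. I'll ease the down-load slightly and slide toward the bumpers.

Emit:
{"method": "carry_out", "body": {
  "commands": [
    [0,0,-0.0003,0,0,0],
    [-0.001,0,-0.0003,0,0,0],
    [-0.003,0,-0.0003,0,0,0],
    [-0.005,0,-0.0003,0,0,0],
    [-0.007,0,-0.0003,0,0,0],
    [-0.009,0,-0.0003,0,0,0],
    [-0.0105,0,-0.0003,0,0,0],
    [-0.011,0,-0.0003,0,0,0],
    [-0.011,0,-0.0003,0,0,0],
    [-0.011,0,-0.0003,0,0,0]
  ]
}}

```text
clock: 14.0
tool_pos: [0.5889, -0.2003, 0.0791]
eef_rot: [-0.118, 0.993, -0.0, 0.0]
contact_force: [-1.3, -0.2, 5.3]
opening: 0.609
```

```bash
python3 -c "
from h import *
force(8)
s=snap('side','s6.png')
cv2.imwrite('pics/s6z.png',cv2.resize(s['img'][120:200,295:385],None,fx=6.5,fy=6.5,interpolation=cv2.INTER_CUBIC))
t=snap('top','t6.png')
cv2.imwrite('pics/t6z.png',cv2.resize(t['img'][140:290,335:510],None,fx=4,fy=4,interpolation=cv2.INTER_CUBIC))
"
```

```text
t 14.4 Frail x,y,z [-1.25  0.02  4.95] P rel stop [-0.0644  0.0009  0.009 ] M [0.17 0.12 0.03] op 0.6097367283992734
```

View pics/s6z.png

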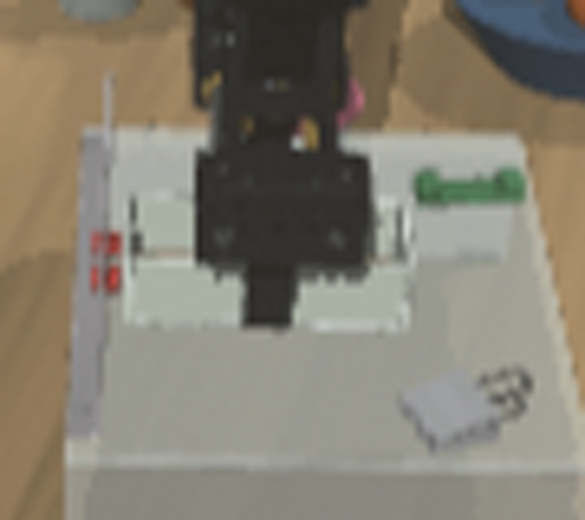

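View pics/t6z.png

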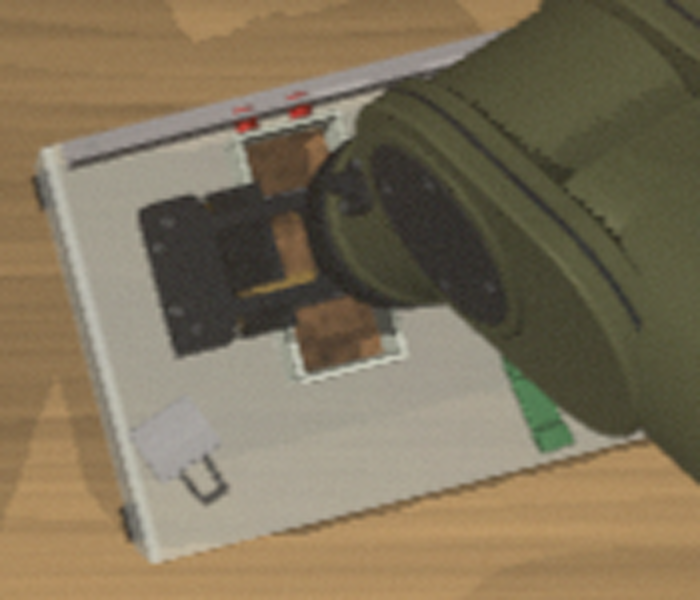

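The tray end is just short of the bumpers. I'll check its centring numerically in both views before pressing.

```bash
python3 - <<'E'
from h import *
t=r.snapshot('top');cv2.imwrite('pics/t7z.png',cv2.resize(t['img'][160:200,385:435],None,fx=12,fy=12,interpolation=cv2.INTER_CUBIC))
s=r.snapshot('side')
cv2.imwrite('pics/s7z.png',cv2.resize(s['img'][140:180,300:365],None,fx=12,fy=12,interpolation=cv2.INTER_CUBIC))
a=np.radians(13.65);X=np.array([np.cos(a),np.sin(a),0]);Y=np.array([-X[1],X[0],0])
# predicted corners from TCP
st=np.array([.6517,-.186,.07])
for nm,c,fx,o in (('top',t,12,(385,160)),('side',s,12,(300,140))):
    T=np.linalg.inv(c['extrinsics']);K=c['intrinsics']
    for lab,pt in (('tr_end+y',(-.0014,.027,.038)),('tr_end-y',(-.0014,-.027,.038)),('near+y',(-.1274,.027,.038)),('near-y',(-.1274,-.027,.038)),('b+',(0,.014,.02)),('b-',(0,-.014,.02)),('b+top',(.003,.014,.026)),('b-top',(.003,-.014,.026))):
        w=st+X*pt[0]+Y*pt[1]+[0,0,pt[2]];q=T[:3,:3]@w+T[:3,3];u=(K@q)[:2]/q[2];print(nm,lab,u.round(1),((u-o+.5)*fx-.5).round(0))
E
```

```text
top tr_end+y [393.9 173.3] [112. 166.]
top tr_end-y [420.4 166.6] [431.  84.]
top near+y [411.  235.5] [317. 912.]
top near-y [437.9 228.6] [640. 829.]
top b+ [398.3 172.5] [165. 156.]
top b- [411.7 169.1] [326. 114.]
top b+top [398.5 170.6] [167. 133.]
top b-top [412.  167.1] [330.  91.]
side tr_end+y [314.  158.9] [174. 233.]
side tr_end-y [314.3 148.9] [177. 112.]
side near+y [358.8 159.8] [711. 244.]
side near-y [357.3 149.8] [693. 123.]
side b+ [313.5 161.8] [168. 267.]
side b- [313.7 156.5] [170. 203.]
side b+top [312.5 160. ] [156. 245.]
side b-top [312.7 154.7] [158. 182.]
```

View pics/t7z.png

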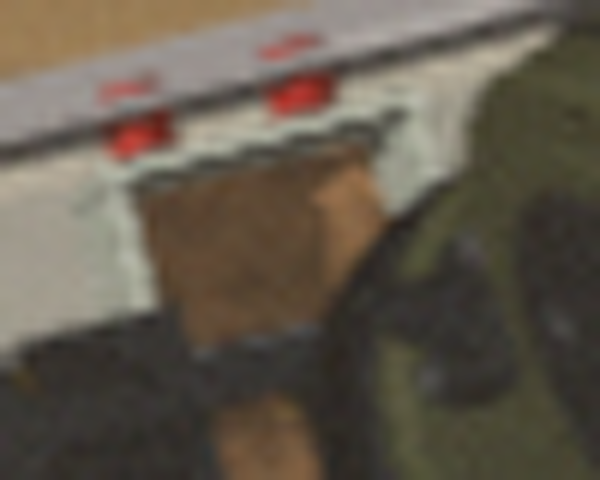

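View pics/s7z.png

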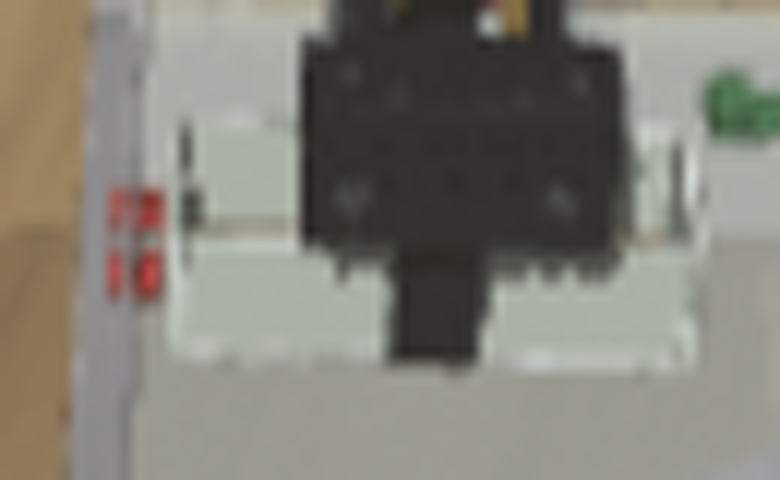

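The top view hints at a lateral offset of a few mm that the side view doesn't show, so I'll look with the wrist camera and fit edges more carefully.

```bash
python3 - <<'E'
from h import *
w=snap('wrist','w8.png')
cv2.imwrite('pics/w8z.png',cv2.resize(w['img'][220:380,220:420],None,fx=4,fy=3.75,interpolation=cv2.INTER_CUBIC))
# red centroids before (t0) & now in top image
for f in ('top0.png','t6.png'):
    i=cv2.imread('pics/'+f).astype(int);b,g,rr=i[...,0],i[...,1],i[...,2]
    m=((rr-g>50)&(rr-b>40)); m[:160]=0;m[180:]=0;m[:,:385]=0;m[:,425:]=0
    n,l,st,c=cv2.connectedComponentsWithStats(m.astype(np.uint8))
    print(f,[(st[k].tolist(),c[k].round(2).tolist()) for k in range(1,n)])
E
```

```text
top0.png [([407, 164, 2, 1, 2], [407.5, 164.0]), ([394, 167, 2, 1, 2], [394.5, 167.0]), ([407, 166, 6, 4, 15], [409.67, 167.4]), ([394, 169, 5, 4, 14], [396.14, 170.86])]
t6.png [([407, 163, 3, 2, 3], [408.0, 163.67]), ([394, 167, 3, 1, 3], [395.0, 167.0]), ([407, 166, 5, 4, 12], [409.33, 167.42]), ([394, 170, 5, 3, 12], [395.92, 170.92])]
```

View pics/w8z.png

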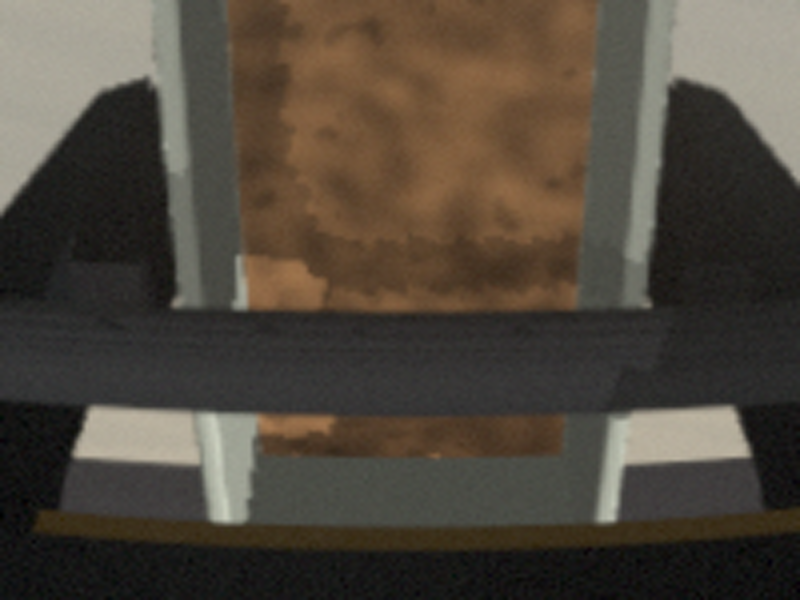

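The bumpers are hidden from the wrist view here. I'll overlay the modelled outlines, projected through the calibration, on averaged top and side pictures to find the tray-to-bumper offset.

```bash
cat > ov.py <<'E'
from h import *
import sys
a=np.radians(13.65);X=np.array([np.cos(a),np.sin(a),0]);Y=np.array([-X[1],X[0],0]);S=np.array([.6517,-.186,.07])
def proj(c,pts):
    T=np.linalg.inv(c['extrinsics']);K=np.array(c['intrinsics'])
    w=S+np.outer(pts[:,0],X)+np.outer(pts[:,1],Y)+np.outer(pts[:,2],[0,0,1])
    q=w@T[:3,:3].T+T[:3,3];u=q@K.T;return u[:,:2]/u[:,2:]
def avg(n,k=5):
    L=[r.snapshot(n) for _ in range(k)];s=L[-1];s['avg']=np.mean([l['img'].astype(float) for l in L],0);return s
def rect(x0,x1,y,z): return np.array([(x0,y,z),(x1,y,z),(x1,-y,z),(x0,-y,z),(x0,y,z)])
def models(tx,ty):
    m=rect(tx-.063,tx+.063,.027,.038);i=rect(tx-.060,tx+.060,.024,.038)
    out=[]
    for q in (m,i,rect(tx-.063,tx+.063,.027,.004)): q=q.copy();q[:,1]+=ty;out.append((q,(0,255,255)))
    th=np.linspace(0,2*np.pi,25)
    for by in (.014,-.014):
        for bx in (0,.006): out.append((np.c_[bx+0*th,by+.006*np.cos(th),.02+.006*np.sin(th)],(255,255,0)))
    out.append((np.array([(.006,.105,.036),(.006,-.145,.036)]),(0,255,0)))
    out.append((np.array([(.006,.105,0),(.006,-.145,0)]),(0,255,0)))
    out.append((np.array([(.009-.220,.115,0),(.009-.220,-.155,0),(.009,-.155,0),(.009,.115,0),(.009-.22,.115,0)]),(255,0,255)))
    return out
def draw(c,box,k,fn,tx,ty,sh=(0,0)):
    x0,y0,x1,y1=box;im=cv2.resize(np.clip(c['avg'][y0:y1,x0:x1],0,255).astype(np.uint8),None,fx=k,fy=k,interpolation=cv2.INTER_CUBIC)
    for p,col in models(tx,ty):
        u=(proj(c,p)+sh-[x0,y0]+.5)*k-.5
        cv2.polylines(im,[np.round(u*16).astype(np.int32)],False,col,1,cv2.LINE_AA,4)
    cv2.imwrite('pics/'+fn,im)
E
python3 - <<'E'
from ov import *
import pickle
t=avg('top');s=avg('side');pickle.dump((t,s),open('av.pkl','wb'))
draw(t,(385,155,445,240),7,'o1t.png',-.0644,.0009)
draw(s,(295,135,375,185),10,'o1s.png',-.0644,.0009)
draw(t,(335,140,510,290),4,'o1tt.png',-.0644,.0009)
E
```

```text
(no output)
```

View pics/o1t.png

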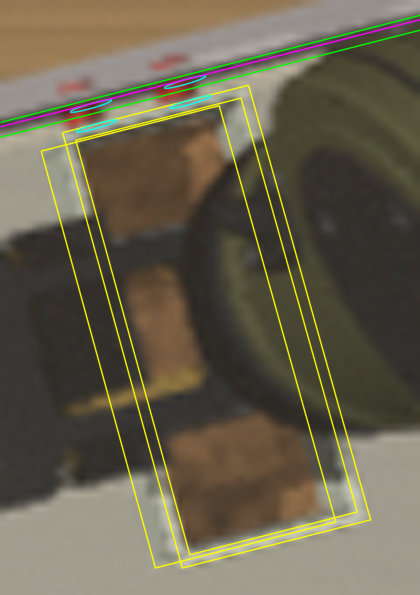

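View pics/o1s.png

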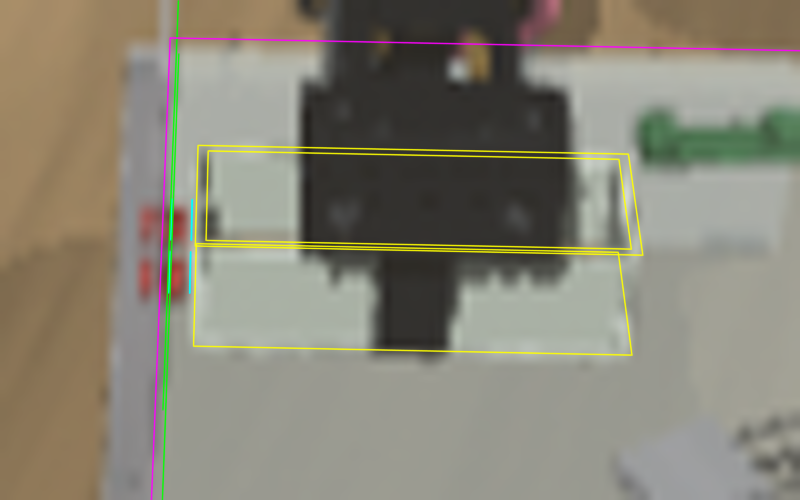

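View pics/o1tt.png

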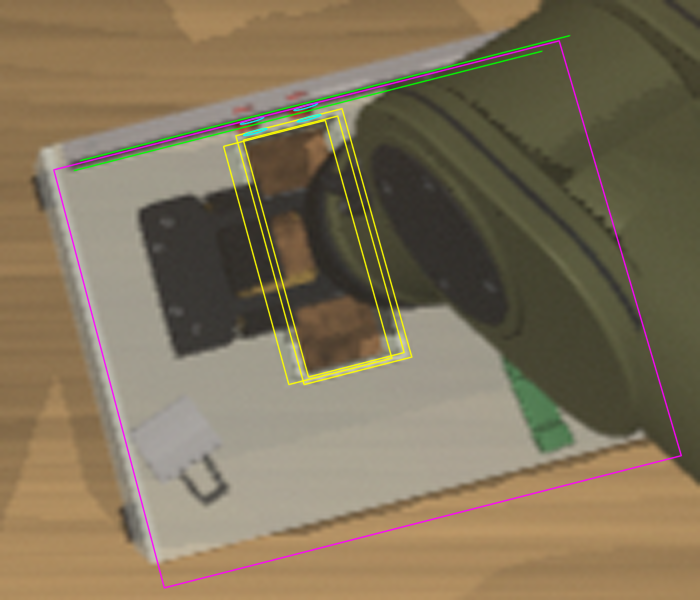

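```bash
python3 - <<'E'
from ov import *
import pickle
t,s=pickle.load(open('av.pkl','rb'))
th=np.linspace(0,2*np.pi,37)
for nm,c,box in (('top',t,(385,155,430,180)),('side',s,(305,150,320,170))):
    i=c['avg'];x0,y0,x1,y1=box;w=np.clip(i[...,2]-(i[...,1]+i[...,0])/2-15,0,None)[y0:y1,x0:x1]
    m=(w>12).astype(np.uint8);n,l,st,ce=cv2.connectedComponentsWithStats(m,connectivity=4)
    for k in range(1,n):
        if st[k][4]<3: continue
        yy,xx=np.where(l==k);ww=w[yy,xx];print(nm,'obs',((xx*ww).sum()/ww.sum()+x0).round(2),((yy*ww).sum()/ww.sum()+y0).round(2),st[k][4])
    if nm=='side': print(np.round(w,0).astype(int))
    for by in (.014,-.014):
        p=np.vstack([np.c_[bx+0*th,by+.006*np.cos(th),.02+.006*np.sin(th)] for bx in (0,.006)])
        u=proj(c,p);h=cv2.convexHull(u.astype(np.float32));M=cv2.moments(h);print(nm,'pred',by,round(M['m10']/M['m00'],2),round(M['m01']/M['m00'],2))
    j=(proj(c,np.array([(0,.001,.02)]))-proj(c,np.array([(0,0,.02)])))[0];jx=(proj(c,np.array([(.001,0,.02)]))-proj(c,np.array([(0,0,.02)])))[0];print('px/mm y',j,'x',jx)
E
```

```text
top obs 399.39 158.37 271
top obs 408.39 163.56 8
top obs 409.4 167.49 20
top obs 394.79 167.08 6
top obs 395.95 170.95 19
top obs 409.06 176.73 103
top pred 0.014 397.9 171.07
top pred -0.014 411.35 167.64
px/mm y [-0.48032026  0.12263524] x [-0.13190364 -0.47522559]
side obs 305.27 157.4 28
side obs 311.13 156.99 15
side obs 310.98 162.36 17
[[ 25  22   0   0   0   0   0   0   0   0   0   0   0   0   0]
 [ 24  22   0   0   0   0   0   0   0   0   0   0   0   0   0]
 [ 25  23   0   0   0   0   0   0   0   0   0   0   0   0   0]
 [ 26  23   0   0   0   0   0   0   0   0   0   0   0   0   0]
 [ 26  23   0   0   0   0   0   0   0   0   0   0   0   0   0]
 [ 26  20   0   0  10   4   0  12   0   0   0   0   0   0   0]
 [ 26  17   0   0  49  39  20  64  34   0   0   0   0   0   0]
 [ 26  15   0   0  47  30  33  70  39   0   0   0   0   0   0]
 [ 24  11   0   0  35  14  41  73  36   0   0   0   0   0   0]
 [ 20  12   0   0   5   0   9   0  10   0   0   0   0   0   0]
 [ 21   9   0   0   5   0   0  10   1   0   0   0   0   0   0]
 [ 20   5   0   0  54   8  17  73  28   0   0   0   0   0   0]
 [ 20   4   0   0  75  14  36 100  30   0   0   0   0   0   0]
 [ 21   3   0   0  67  15  48  92  18   0   0   0   0   0   0]
 [ 20   0   0   0  27   2  34  43   7   0   0   0   0   0   0]
 [ 20   0   0   0   0   0   0   0   0   0   0   0   0   0   0]
 [ 20   0   0   0   0   0   0   0   0   0   0   0   0   0   0]
 [ 20   0   0   0   0   0   0   0   0   0   0   0   0   0   0]
 [ 20   0   0   0   0   0   0   0   0   0   0   0   0   0   0]
 [ 20   0   0   0   0   0   0   0   0   0   0   0   0   0   0]]
side pred 0.014 312.47 161.73
side pred -0.014 312.65 156.47
px/mm y [-0.00553411  0.18800386] x [-0.34414204 -0.00704607]
```

```bash
python3 - <<'E'
from ov import *
import pickle
from scipy.ndimage import map_coordinates,gaussian_filter
t,s=pickle.load(open('av.pkl','rb'))
def prof(c,segs,tx,ax):
    # shift along ax (0 x,1 y) ; print mean normal derivative over colours
    g=c['avg']
    ds=np.arange(-.006,.0061,.0005);out=[]
    for d in ds:
        vals=[]
        for a,b in segs:
            p=np.linspace(a,b,40);p[:,0]+=tx;p[:,1]+=.0009;p[:,ax]+=d
            u=proj(c,p);vals.append(np.stack([map_coordinates(g[...,k],[u[:,1],u[:,0]],order=3) for k in range(3)],1).mean(0))
        out.append(np.mean(vals,0))
    return ds*1e3,np.array(out)
tx=-.0644
for nm,c,segs,ax in (
 ('side bottom+y',s,[((.035,.027,.004),(.058,.027,.004)),((-.055,.027,.004),(-.02,.027,.004))],1),
 ('side rim out+y',s,[((.035,.027,.038),(.055,.027,.038))],1),
 ('side rim out-y',s,[((.035,-.027,.038),(.055,-.027,.038))],1),
 ('top rim +y',t,[((.035,.027,.038),(.055,.027,.038)),((-.058,.027,.038),(-.045,.027,.038))],1),
 ('top rim -y',t,[((-.058,-.027,.038),(-.048,-.027,.038))],1),
 ('top near end',t,[((-.063,-.02,.038),(-.063,.02,.038))],0),
 ('top far end',t,[((.063,-.02,.038),(.063,.02,.038))],0)):
    d,o=prof(c,segs,tx,ax);print(nm);print(' '.join(f'{a:.1f}:{int(b[0])}/{int(b[2])}' for a,b in zip(d,o)))
E
```

```text
side bottom+y
-6.0:170/174 -5.5:171/174 -5.0:171/175 -4.5:172/175 -4.0:172/175 -3.5:172/175 -3.0:172/175 -2.5:172/175 -2.0:171/174 -1.5:171/174 -1.0:170/173 -0.5:168/172 0.0:167/171 0.5:165/169 1.0:164/168 1.5:161/166 2.0:159/164 2.5:157/163 3.0:155/161 3.5:153/159 4.0:151/158 4.5:149/156 5.0:148/155 5.5:146/154 6.0:145/153
side rim out+y
-6.0:138/154 -5.5:137/154 -5.0:137/154 -4.5:137/154 -4.0:137/155 -3.5:138/156 -3.0:139/157 -2.5:141/158 -2.0:144/160 -1.5:146/162 -1.0:150/164 -0.5:153/167 0.0:157/170 0.5:161/172 1.0:165/175 1.5:169/177 2.0:172/179 2.5:176/181 3.0:178/183 3.5:180/184 4.0:181/184 4.5:182/184 5.0:181/183 5.5:180/182 6.0:178/180
side rim out-y
-6.0:167/171 -5.5:167/171 -5.0:167/171 -4.5:167/171 -4.0:168/171 -3.5:168/171 -3.0:168/171 -2.5:168/171 -2.0:168/171 -1.5:168/171 -1.0:168/171 -0.5:168/171 0.0:168/171 0.5:168/171 1.0:168/171 1.5:168/171 2.0:168/171 2.5:168/171 3.0:168/171 3.5:168/171 4.0:168/171 4.5:167/171 5.0:167/170 5.5:167/170 6.0:167/170
top rim +y
-6.0:54/93 -5.5:52/92 -5.0:52/90 -4.5:52/89 -4.0:57/91 -3.5:66/97 -3.0:80/107 -2.5:97/119 -2.0:114/133 -1.5:1
[... 435 characters left out ...]
/179 3.5:160/173 4.0:151/163 4.5:141/152 5.0:131/142 5.5:124/135 6.0:121/132
top near end
-6.0:142/161 -5.5:142/161 -5.0:142/161 -4.5:142/161 -4.0:142/161 -3.5:143/162 -3.0:143/162 -2.5:142/161 -2.0:140/159 -1.5:137/156 -1.0:137/155 -0.5:140/158 0.0:149/166 0.5:161/177 1.0:172/188 1.5:178/193 2.0:176/190 2.5:165/178 3.0:149/161 3.5:132/144 4.0:116/129 4.5:103/120 5.0:93/115 5.5:85/114 6.0:80/114
top far end
-6.0:69/92 -5.5:70/89 -5.0:69/84 -4.5:68/81 -4.0:71/82 -3.5:79/90 -3.0:95/106 -2.5:115/126 -2.0:134/146 -1.5:147/161 -1.0:152/167 -0.5:149/167 0.0:141/163 0.5:131/159 1.0:122/156 1.5:114/156 2.0:108/156 2.5:103/155 3.0:96/151 3.5:89/143 4.0:80/132 4.5:71/119 5.0:63/106 5.5:58/96 6.0:57/89
```

Relative to the tray, the bumpers sit about 2.4 mm further +y in the top view, and 1–3 mm in the side view. That fits a small angular bias in the wrist camera. I'll shift the tray 2 mm along +y with less down-load, still short of the bumpers.

Emit:
{"method": "carry_out", "body": {
  "commands": [
    [0,0,-0.0002,0,0,0],
    [0,0.001,-0.0002,0,0,0],
    [0,0.002,-0.0002,0,0,0],
    [0,0.002,-0.0002,0,0,0],
    [0,0.002,-0.0002,0,0,0]
  ]
}}

```text
clock: 15.65
tool_pos: [0.5884, -0.1985, 0.0791]
eef_rot: [-0.118, 0.993, -0.0, 0.0]
contact_force: [-0.2, -1.1, 4.7]
opening: 0.609
```

```bash
python3 -c "
from h import *
force(8)"
```

```text
t 16.05 Frail x,y,z [ 0.88 -1.34  4.29] P rel stop [-0.0645  0.0028  0.009 ] M [-0.03 -0.3  -0.01] op 0.6107683614729967
```

Emit:
{"method": "carry_out", "body": {
  "commands": [
    [0,0,-0.0003,0,0,0],
    [-0.001,0,-0.0003,0,0,0],
    [-0.002,0,-0.0003,0,0,0],
    [-0.0025,0,-0.0003,0,0,0],
    [-0.003,0,-0.0003,0,0,0],
    [-0.003,0,-0.0003,0,0,0]
  ]
}}

```text
clock: 16.65
tool_pos: [0.59, -0.1976, 0.079]
eef_rot: [-0.118, 0.993, 0.0, -0.001]
contact_force: [-0.5, -1.2, 5.4]
opening: 0.609
```

```bash
python3 -c "
from h import *
force(8)"
```

```text
t 17.05 Frail x,y,z [-1.44 -0.21  5.23] P rel stop [-0.0627  0.0033  0.009 ] M [0.14 0.09 0.02] op 0.607395496659481
```

Emit:
{"method": "carry_out", "body": {
  "commands": [
    [0,0,-0.0003,0,0,0],
    [-0.0005,0,-0.0005,0,0,0],
    [-0.001,0,-0.0005,0,0,0],
    [-0.0015,0,-0.0005,0,0,0],
    [-0.002,0,-0.0005,0,0,0],
    [-0.002,0,-0.0005,0,0,0]
  ]
}}

```text
clock: 17.65
tool_pos: [0.5915, -0.1973, 0.0791]
eef_rot: [-0.118, 0.993, 0.0, -0.001]
contact_force: [-5.4, 0.3, 0.4]
opening: 0.61
```

```bash
python3 -c "
from h import *
force(8)"
```

```text
t 18.05 Frail x,y,z [-4.71  1.6   0.33] P rel stop [-0.0611  0.0032  0.0091] M [0.26 0.83 0.13] op 0.6068046446989529
```

In contact at about 4–5 N, with a light down-load. Re-checking centring and squareness in the pictures before the final push.

```bash
python3 - <<'E'
from ov import *
from scipy.ndimage import map_coordinates
t=avg('top',6);s=avg('side',2)
st=r.get_state();P=np.array(st['tool_pos']);d=P-S;tx,ty=d@X,d@Y;print(tx,ty)
def ridge(c,a,b,ax):
    g=c['avg'].mean(2);ds=np.arange(-.005,.00501,.00025);o=[]
    for q in ds:
        p=np.linspace(a,b,40);p[:,0]+=tx;p[:,1]+=ty;p[:,ax]+=q
        u=proj(c,p);o.append(map_coordinates(g,[u[:,1],u[:,0]],order=3).mean())
    o=np.array(o);k=slice(6,35);i=np.argmax(o[k])+6;return ds[i]*1e3,o[i].round(0)
print('+y far',ridge(t,(.035,.027,.038),(.055,.027,.038),1),'+y near',ridge(t,(-.058,.027,.038),(-.045,.027,.038),1),'-y near',ridge(t,(-.058,-.027,.038),(-.048,-.027,.038),1),'(expect -1.5,-1.5,+1.5)')
print('far end L',ridge(t,(.063,.005,.038),(.063,.022,.038),0),'R',ridge(t,(.063,-.02,.038),(.063,-.005,.038),0),'near L',ridge(t,(-.063,.003,.038),(-.063,.022,.038),0),'R',ridge(t,(-.063,-.022,.038),(-.063,-.003,.038),0))
i=t['avg'];x0,y0,x1,y1=385,155,430,174
w=np.clip(i[...,2]-(i[...,1]+i[...,0])/2-15,0,None)[y0:y1,x0:x1];n,l,stt,ce=cv2.connectedComponentsWithStats((w>20).astype(np.uint8),connectivity=4)
for k in range(1,n):
    if 3<=stt[k][4]<60:
        yy,xx=np.where(l==k);ww=w[yy,xx];print('red',((xx*ww).sum()/ww.sum()+x0).round(2),((yy*ww).sum()/ww.sum()+y0).round(2),stt[k][4])
draw(t,(385,155,445,240),7,'o2t.png',tx,ty)
k=10
for nm,c,b in(('c2t.png',t,(385,155,445,195)),('c2s.png',s,(295,135,375,185))):
    cv2.imwrite('pics/'+nm,cv2.resize(c['avg'][b[1]:b[3],b[0]:b[2]].astype(np.uint8),None,fx=k,fy=k,interpolation=cv2.INTER_CUBIC))
E
```

```text
-0.06107109731813643 0.0032645380852681302
+y far (np.float64(0.25000000000000455), np.float64(141.0)) +y near (np.float64(4.336808689942018e-15), np.float64(185.0)) -y near (np.float64(2.5000000000000067), np.float64(174.0)) (expect -1.5,-1.5,+1.5)
far end L (np.float64(-0.9999999999999966), np.float64(160.0)) R (np.float64(-0.9999999999999966), np.float64(161.0)) near L (np.float64(1.750000000000006), np.float64(190.0)) R (np.float64(1.750000000000006), np.float64(189.0))
red 408.38 163.56 6
red 409.5 166.7 10
red 394.71 167.0 4
red 395.62 170.27 6
red 411.56 173.0 4
```

View pics/c2t.png

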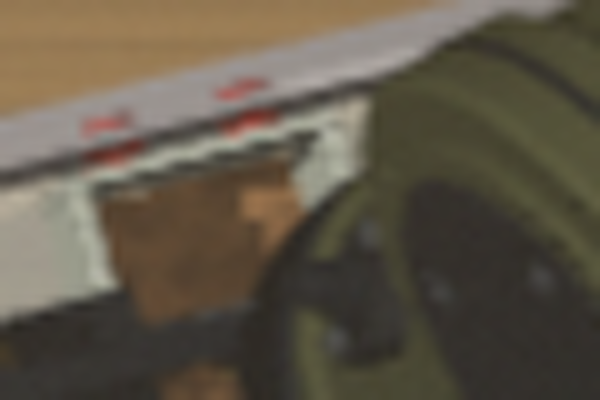

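View pics/c2s.png

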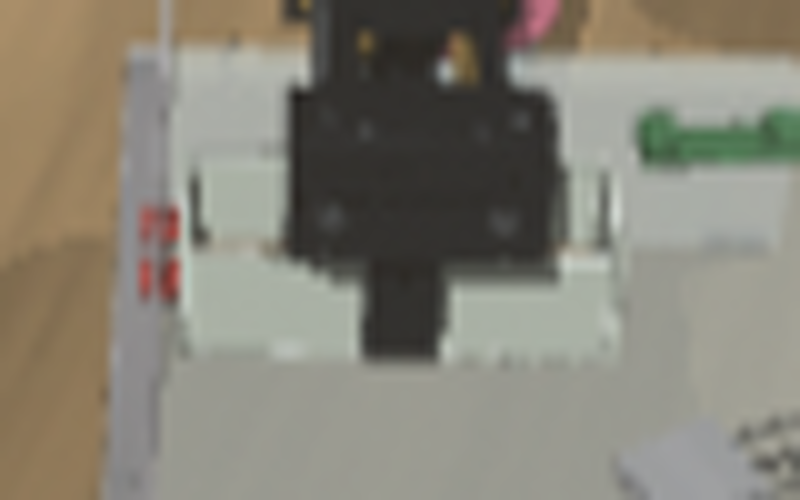

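The top view now says the tray is about 1 mm too far +y, and it is square (both halves of each end agree). I'm still only in light contact, so I'll ease off, shift back 1 mm and press again.

Emit:
{"method": "carry_out", "body": {
  "commands": [
    [0.0015,0,0,0,0,0],
    [0.003,0,0,0,0,0],
    [0.003,-0.0005,0,0,0,0],
    [0.003,-0.001,0,0,0,0],
    [0.003,-0.001,0,0,0,0],
    [0.002,-0.001,0,0,0,0],
    [0.001,-0.001,0,0,0,0],
    [0,-0.001,0,0,0,0],
    [-0.0005,-0.001,0,0,0,0],
    [-0.001,-0.001,0,0,0,0],
    [-0.001,-0.001,0,0,0,0],
    [-0.001,-0.001,0,0,0,0]
  ]
}}

```text
clock: 19.65
tool_pos: [0.5926, -0.1988, 0.0795]
eef_rot: [-0.118, 0.993, -0.001, -0.002]
contact_force: [-6.3, -2.0, 1.6]
opening: 0.608
```

```bash
python3 -c "
from h import *
force(8)"
```

```text
t 20.05 Frail x,y,z [-6.33 -0.02  2.04] P rel stop [-0.0604  0.0015  0.0096] M [-0.16  0.9   0.02] op 0.6129797500717341
```

Emit:
{"method": "carry_out", "body": {
  "commands": [
    [-0.0005,0.0003,0.0002,0,0,0],
    [-0.001,0.0003,0.0002,0,0,0],
    [-0.0013,0.0003,0.0002,0,0,0],
    [-0.0013,0.0003,0.0002,0,0,0],
    [-0.0013,0.0003,0.0002,0,0,0]
  ]
}}

```text
clock: 20.55
tool_pos: [0.5932, -0.1986, 0.0793]
eef_rot: [-0.118, 0.993, -0.001, -0.002]
contact_force: [-8.2, -1.9, 2.6]
opening: 0.61
```

```bash
python3 -c "
from h import *
force(10);plan([.5903,-.2,.079],193.65)"
```

```text
t 21.05 Frail x,y,z [-7.68 -0.16  2.86] P rel stop [-0.0599  0.0016  0.0093] M [-0.24  1.15  0.01] op 0.6114663961831304
t 21.05 p [ 0.5931 -0.1986  0.0793] yaw -166.46 tilt z [-0.0044 -0.0022 -1.    ] F [-7.8  -1.81  3.23] q [ 0.67  1.03 -0.83  1.66  0.94  0.91  1.27] op 0.611
row [0.0031, -0.0007, 0.0003] [-0.06, -0.28, -0.11]
```

The push is 7.7 N. The tool has tilted 0.28° under load, so I'll correct that and push slightly more.

Emit:
{"method": "carry_out", "body": {
  "commands": [
    [-0.0003,0,0.0001,0,-0.1,0],
    [-0.0006,0,0.0002,0,-0.2,0],
    [-0.001,0,0.0002,0,-0.3,0],
    [-0.001,0,0.0002,0,-0.3,0],
    [-0.001,0,0.0002,0,-0.3,0]
  ]
}}

```text
clock: 21.55
tool_pos: [0.5936, -0.1985, 0.0793]
eef_rot: [-0.118, 0.993, -0.001, -0.0]
contact_force: [-8.4, -1.8, 4.3]
opening: 0.608
```

```bash
python3 -c "
from h import *
force(10);plan([.5903,-.2,.079],193.65)"
```

```text
t 22.05 Frail x,y,z [-9.    0.11  5.13] P rel stop [-0.0594  0.0016  0.0093] M [-0.27  1.58  0.01] op 0.6140039225014312
t 22.05 p [ 0.5936 -0.1985  0.0793] yaw -166.46 tilt z [-4.0e-04 -1.5e-03 -1.0e+00] F [-9.29 -2.37  5.02] q [ 0.67  1.03 -0.83  1.66  0.94  0.9   1.26] op 0.614
row [0.0035, -0.0007, 0.0003] [-0.08, -0.05, -0.11]
```

Emit:
{"method": "carry_out", "body": {
  "commands": [
    [-0.0005,0,-0.0002,0,0,0],
    [-0.001,0,-0.0003,0,0,0],
    [-0.0012,0,-0.0003,0,0,0],
    [-0.0012,0,-0.0003,0,0,0],
    [-0.0012,0,-0.0003,0,0,0]
  ]
}}

```text
clock: 22.55
tool_pos: [0.594, -0.1984, 0.0793]
eef_rot: [-0.118, 0.993, -0.001, -0.001]
contact_force: [-9.8, -1.5, 5.2]
opening: 0.605
```

```bash
cat > chk.py <<'E'
from ov import *
from scipy.ndimage import map_coordinates
t=avg('top',6);s=avg('side',2)
st=r.get_state();P=np.array(st['tool_pos']);d=P-S;tx,ty=d@X,d@Y;print(tx,ty)
def ridge(c,a,b,ax):
    g=c['avg'].mean(2);ds=np.arange(-.005,.00501,.00025);o=[]
    for q in ds:
        p=np.linspace(a,b,40);p[:,0]+=tx;p[:,1]+=ty;p[:,ax]+=q
        u=proj(c,p);o.append(map_coordinates(g,[u[:,1],u[:,0]],order=3).mean())
    o=np.array(o);k=slice(6,35);i=np.argmax(o[k])+6;return float(ds[i]*1e3)
L=ridge(t,(-.058,.027,.038),(-.045,.027,.038),1);Rr=ridge(t,(-.058,-.027,.038),(-.048,-.027,.038),1)
print('tray y in S frame mm (bumpers 3.7):',ty*1e3+(L+Rr)/2)
print('ends',[ridge(t,(.063,a,.038),(.063,b,.038),0) for a,b in ((.005,.022),(-.02,-.005))],[ridge(t,(-.063,a,.038),(-.063,b,.038),0) for a,b in ((.003,.022),(-.022,-.003))])
for nm,c,b,k in(('c3t.png',t,(335,140,510,290),4),('c3s.png',s,(230,90,400,320),2.5)):
    cv2.imwrite('pics/'+nm,cv2.resize(c['avg'][b[1]:b[3],b[0]:b[2]].astype(np.uint8),None,fx=k,fy=k,interpolation=cv2.INTER_CUBIC))
E
python3 -c "
from h import *
force(10)"; python3 chk.py
```

```text
t 23.05 Frail x,y,z [-10.54   0.34   4.72] P rel stop [-0.059   0.0016  0.0093] M [-0.28  1.78  0.03] op 0.6088676327564303
-0.059014977883000835 0.001567565666499654
tray y in S frame mm (bumpers 3.7): 2.9425656664996596
ends [-1.2499999999999967, -1.2499999999999967] [1.5000000000000058, 1.5000000000000058]
```

View pics/c3t.png

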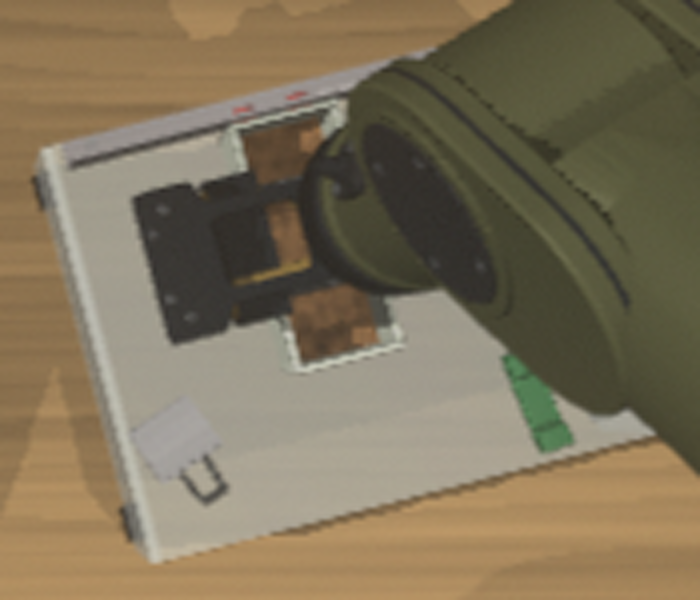

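View pics/c3s.png

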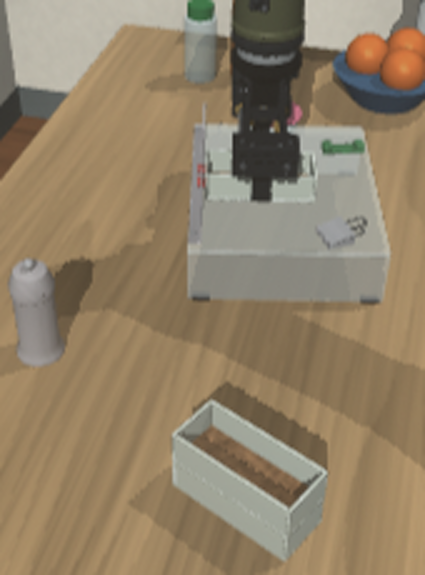

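The push is 10.5 N, the tray is square, and it is within about 1 mm of centre. The other objects haven't moved. Now I'll hold for over two seconds.

Emit:
{"method": "carry_out", "body": {
  "commands": [
    [0,0,0,0,0,0],
    [0,0,0,0,0,0],
    [0,0,0,0,0,0],
    [0,0,0,0,0,0],
    [0,0,0,0,0,0],
    [0,0,0,0,0,0],
    [0,0,0,0,0,0],
    [0,0,0,0,0,0],
    [0,0,0,0,0,0],
    [0,0,0,0,0,0],
    [0,0,0,0,0,0],
    [0,0,0,0,0,0]
  ]
}}

```text
clock: 24.65
tool_pos: [0.594, -0.1984, 0.0792]
eef_rot: [-0.118, 0.993, -0.001, -0.001]
contact_force: [-9.7, -1.9, 3.9]
opening: 0.608
```

Emit:
{"method": "carry_out", "body": {
  "commands": [
    [0,0,0,0,0,0],
    [0,0,0,0,0,0],
    [0,0,0,0,0,0],
    [0,0,0,0,0,0],
    [0,0,0,0,0,0],
    [0,0,0,0,0,0],
    [0,0,0,0,0,0],
    [0,0,0,0,0,0],
    [0,0,0,0,0,0],
    [0,0,0,0,0,0],
    [0,0,0,0,0,0],
    [0,0,0,0,0,0]
  ]
}}

```text
clock: 25.85
tool_pos: [0.594, -0.1984, 0.0793]
eef_rot: [-0.118, 0.993, -0.001, -0.001]
contact_force: [-10.8, -2.7, 4.5]
opening: 0.607
```

```bash
python3 -c "
from h import *
force(10)"
```

```text
t 26.35 Frail x,y,z [-10.45   0.35   5.  ] P rel stop [-0.059   0.0016  0.0093] M [-0.3   1.78  0.04] op 0.610563967240705
```

The push stayed steady at about 10.4 N for over 3 s, so I'm handing in.

```bash
python3 -c "
from plant import r
print(r.finish_job())"
```

```text
the job is handed in; nothing more can be done
None
```

The top tray is on the riser with one short end pressed square onto the two bumpers, and I handed in while still gripping and pushing it. I lifted it off the pile, lowered it to light contact on the deck short of the bumpers, then slid it on. After a first light touch I backed off 3 mm once to re-centre it.

**Push:** in the last checks it read about 10.5 N into the rail, steady from 22.6 s to 26.4 s. Up to about 1 N of that is drag on the deck, because the gripper bears down on it with roughly 6–7 N. The tool travelled about 3.5 mm past first touch, which fits about 10 N.

**Position:** the tray is square within what the pictures can show, and level to about 0.1°. The top camera puts it about 0.8 mm off centre towards −y.

**Other things:** the other two trays, the mill, the clip and the chopstick rest looked unmoved in the last pictures. The ramekin was mostly hidden behind the arm then, but the tray and gripper were planned to pass well clear of it.

**What disagreed:** the wrist camera put the bumper centre 2–3 mm to −y of where the top and side views had it. I took this as a small angular error in the wrist camera and centred mainly by the top view.

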